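Swap two specimens between their carriers and close the covers

TASK

The square bottle and the round jar are standing in each other's transport carriers: swap them, using the empty steel dish as the halfway spot, so that the round jar stands in the round carrier and the square bottle in the square carrier. Then close both carriers, round cover over the round one and square cover over the square one, each fully down on its foot. Keep everything upright and leave the test-strip tube and the slide box where they are.

Things in the scene. Friction and masses are not known exactly. Their poses are not given: they have to be found in the camera images.
- round_base: Round transport carrier, grey, does not move: a foot disc 96 mm across and 8 mm thick with an upright round collar on it, 62 mm outside, 56 mm inside, collar top 22 mm above the bench. Inside the collar the floor is the foot's top, 8 mm above the bench. Origin: centre of the foot's underside, z up.
- square_base: Square transport carrier, grey, does not move: a foot plate 96 x 96 mm, 8 mm thick, with an upright square collar on it, 62 mm outside, 56 mm inside, collar top 22 mm above the bench, floor inside 8 mm above the bench. Origin: centre of the foot's underside, z up, x and y parallel to its sides.
- dish: Shallow round steel dish, empty, does not move: 94 mm across, rim top 7 mm above the bench, inner floor (about 86 mm across) 3 mm above the bench. The halfway spot. Origin: centre of the underside.
- round_cover: Round white cover on the bench, hollow, open below: 84 mm across outside, 78 inside, 78 deep inside, top 82 mm above its lower rim; on it a round grey knob 26 mm across, 26 mm high (82 to 108 mm up). Goes over a collar and what stands in it, rests on the foot. 120 g (varies). Origin: centre of lower rim, z up.
- square_cover: Square white cover on the bench, hollow, open below: 84 x 84 mm outside, 78 x 78 inside, 78 deep inside, top 82 mm above its lower rim; on it a square grey knob 26 x 26, 26 mm high (82 to 108 mm up), parallel to the sides. Goes over the square collar within about 15 degrees of parallel (any quarter turn), rests on the foot. 130 g (varies). Origin: centre of lower rim, z up, x, y parallel to sides.
- jar: Round specimen jar of amber glass with a white lid of the same width: 38 mm across, 64 mm high in all (lid: top 16 mm). Starts in the square carrier. 90 g (varies). Origin: centre of its underside, z up.
- bottle: Square specimen bottle: amber glass body 34 x 34 mm, 50 mm high, with a round white cap 22 mm across and 18 mm high on top (68 mm in all). Starts in the round carrier. It fits in either collar at any turn. 90 g (varies). Origin: centre of its underside, z up, x and y parallel to its sides.
- strip_tube: Bystander: white test-strip tube with a cap, upright on the bench among the rest, 50 mm across at the cap, 101 mm high, loose. Origin: centre of its underside.
- slide_box: Bystander: small white card slide box with a red band, 83 x 35 x 28 mm, loose, lying to the left of the work. Origin: centre of its underside, x along its length.
Things that resemble listed ones, but are neither listed nor needed, are in the scene too. Of the things like the dish, leave any that is blue, brown or yellow; of the rest the smaller one is meant.

How it is judged:
On the way, in this order (a step that is already met when the one before it is completed fails the run):
1. the jar or the bottle stands upright and released in the steel dish (((horizontal distance between jar and dish below 0.032 m and z of jar in the frame of dish between -0.001 and 0.007 m and angle between jar's own z axis and vertical below 0.1 rad and linear speed of jar below 0.03 m/s and contact force between jar and the fingers below 0.1 N) or (horizontal distance between bottle and dish below 0.032 m and z of bottle in the frame of dish between -0.001 and 0.007 m and angle between bottle's own z axis and vertical below 0.1 rad and linear speed of bottle below 0.03 m/s and contact force between bottle and the fingers below 0.1 N))), for 0.2 s.
2. the jar stands in the round carrier and the bottle in the square carrier, both released (horizontal distance between jar and round_base below 0.014 m and z of jar in the frame of round_base between 0.004 and 0.012 m and angle between each of jar, bottle's own z axis and vertical below 0.1 rad and linear speed of each of jar, bottle below 0.03 m/s and contact force between each of jar, bottle and the fingers below 0.1 N and horizontal distance between bottle and square_base below 0.018 m and z of bottle in the frame of square_base between 0.004 and 0.012 m), for 0.2 s.
At the end, for the whole second after the job is handed in: Jar on the round carrier's floor (within 14 mm of centre), bottle on the square carrier's (18 mm); round cover on the round foot, square cover on the square foot (14 mm; rim within 4 mm of the foot's top); none tilted over 0.1 rad; all released, at rest (all of step 2 and horizontal distance between round_cover and round_base below 0.014 m and z of round_cover in the frame of round_base between 0.004 and 0.012 m and angle between each of round_cover, square_cover's own z axis and vertical below 0.1 rad and linear speed of each of round_cover, square_cover below 0.03 m/s and contact force between each of round_cover, square_cover and the fingers below 0.1 N and horizontal distance between square_cover and square_base below 0.014 m and z of square_cover in the frame of square_base between 0.004 and 0.012 m); the robot touches nothing.
It fails at once if the test-strip tube is moved more than 20 mm (distance of strip_tube from where it was at the start of the episode above 0.02 m).
It fails at once if the slide box is moved more than 20 mm (distance of slide_box from where it was at the start of the episode above 0.02 m).
It fails at once if the jar, the bottle or a cover is tipped by more than about 35 degrees (angle between any of jar, bottle, round_cover, square_cover's own z axis and vertical above 0.6 rad).
It also fails if it takes over 131 s, if anything falls off the work surface, if the arm or the gripper's body presses on something with over 40 N, if the wrist force passes 120 N, or if a joint passes its speed limit or range.

ROBOT

A 6-joint arm with a two-finger parallel gripper is mounted at the origin on the work surface. World frame = base frame: x ahead of the robot, y to its left, z up, the work surface at z = 0. Lengths are in m, angles in rad, forces in N, time in s.
With the tool pointing down it reaches from about 0.275 to 1 m from the base axis. Payload 8.4 kg.
Tool frame: the origin (TCP) lies between the finger pads; the fingertips stand 22 mm ahead of it and the grasp point (between the pads) lies 3 mm ahead of it; z points along the fingers, y is the line along which they close (so a half turn about z gives the same grasp; the last joint's range is limited). The gripper opens to 85 mm and grips with 20 to 120 N. Pads are 22 mm wide; open, the fingers measure 114 mm over their backs; the gripper's body (76 mm by 85 mm) begins 54 mm behind the grasp point. The pads swing forward as they close: fully open they stand 13 mm farther back than shut.
Start: joints at [-1.165, 0.353, 1.633, -0, 1.155, -0.002], TCP at [0.248, -0.574, 0.253] pointing down, gripper open.
Joint ranges: [-2.63, 2.63], [-0.92, 2.1], [0.06, 2.66], [-1.3, 4.44], [0, 2.69], [-3.02, 3.02]. Speed limits (rad/s): [2.22, 2.22, 2.79, 3.14, 3.14, 3.14].

INTERFACE

Orientations are given as a rotation vector (axis times angle).
In Python, from plant import bot, imaging, order gives the robot as it stands. The module is installed in compiled form; this text tells all that it offers.
- The arm moves only by the shell command python3 -m jog 'ROWS' [OPENING] [FORCE]. ROWS is JSON, a list of rows, each a list of 6 numbers: the shift along the tool's x, y, z in units of 0.25 m (1.0 is 0.25 m), then the turn, a rotation vector about the tool's x, y, z in units of 4 degrees (1.0 is 4 degrees). A call has exactly 10 rows; each row shifts and turns the commanded pose from where the row before left it, along the tool's axes as they then stand; what a row does not reach is not made up. A row lasts 1/12 s, in which the tool goes at most 41.7 mm and 7.16 degrees, less where a joint would pass 70% of its speed; a pose out of reach is approached as far as the arm can. A call with a number of a shift or a turn outside -1 to 1 is refused whole. A call with a gripper value outside its range is refused whole. OPENING is the opening, from 0 (shut) to 1 (fully open), set as the call begins (- or left out, the last holds). The fingers move at their own pace and stop on an object; FORCE is the grip in N (left out, the last holds). Time passes only in rows, so rows that do not move let the fingers close, or fill a call up. It gives the time, the measured TCP pose, the force, the opening and the grip force at its end, in the units of the state.
- bot.observe(): the state, without advancing time (a new reading comes with each control period).
- imaging.read_camera(name): name is "side" or "top" or "wrist"; returns the picture (480x640x3 uint8, red, green, blue); there is no depth.
- imaging.get_calibration(name): a dict with "intrinsics" (3x3 intrinsics, pixels), "position" and "rotation" of the camera in the world. Camera axes: x right, y down, z forward; pixel columns grow to the right and rows downward; lengths in m; the calibration is good to about 2 mm. The wrist camera is an equidistant fisheye: a pixel r from the principal point sees the ray r / f radians off the axis. A picture is of the moment at which its call begins: read the wrist's pose just before it. get_calibration takes no time and is no camera call; for the wrist camera it gives the pose at the moment of the call.
- order.job_done(): hands the job in; it is judged then, once.
The state is a dict: "t": time; "joint_pos": joint angles; "joint_vel": joint speeds; "joint_efforts": joint torques, N m; "ee_pos": TCP position; "ee_rot": TCP orientation; "ft_force": force on the tool from outside, world axes, zero at the start; "torque": the same for the moment, N m; "finger_gap": finger opening in m; "gripper_force": force on a finger pad.
Only numpy, scipy, OpenCV 4.12 (cv2) and the standard library are available. Lean on these libraries where they do the work, as an engineer would, in place of code of your own. Each camera call takes 0.05 s, during which the arm holds its last target. There are 200 camera calls.

## Working session

There is one attempt and no reset: what is moved stays moved. The work goes in short steps, Python scripts to look and compute and a shell command to move; the robot and the scene stay as the last step left them, time stands still between calls to the robot, and variables do not carry over. Pictures are saved under pics/ and viewed, at most 17 in all, crops included, and the job is handed in when it is done.

```bash
mkdir -p pics; python3 - <<'E'
from plant import bot, imaging
import cv2
s=bot.observe();print(s['t'],s['ee_pos'],s['ee_rot'],s['finger_gap'])
for n in ['side','top']:
    c=imaging.get_calibration(n);print(n,c)
    cv2.imwrite(f'pics/{n}0.png',imaging.read_camera(n)[:,:,::-1])
E
```

```text
0.0 [ 0.24768279 -0.57334251  0.2525509 ] [-3.07517590e+00 -6.35806324e-01  4.26662530e-04] 0.08511714531228426
side {'intrinsics': array([[493.62951739,   0.        , 320.99112466],
       [  0.        , 493.62951739, 235.79298548],
       [  0.        ,   0.        ,   1.        ]]), 'position': array([0.05957852, 0.71181581, 0.70935423]), 'rotation': array([-0.79232129,  2.49863199, -1.17960194])}
top {'intrinsics': array([[613.9010216 ,   0.        , 315.24222279],
       [  0.        , 613.9010216 , 238.92255552],
       [  0.        ,   0.        ,   1.        ]]), 'position': array([0.33406859, 0.06458294, 1.43091092]), 'rotation': array([-2.17968352,  2.12421587, -0.15129067])}
```

View pics/top0.png

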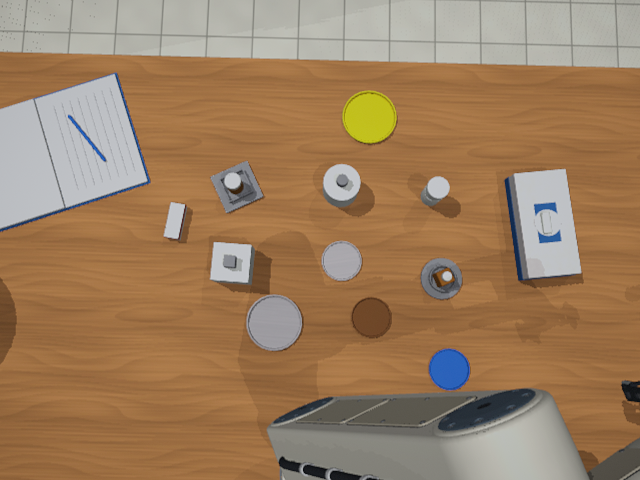

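View pics/side0.png

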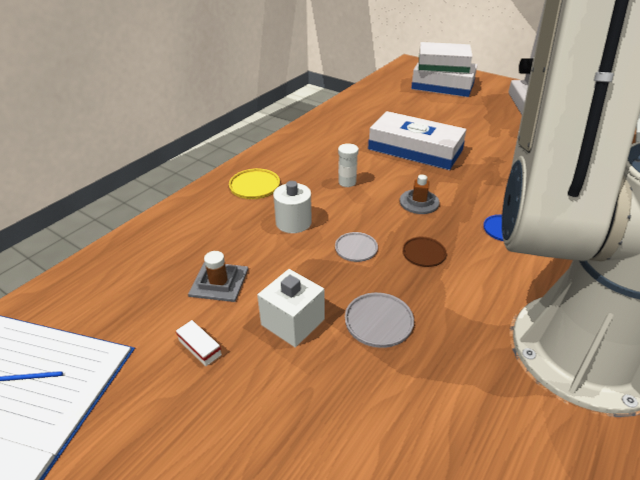

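The top view shows the robot at the bottom, so up in the image is +x and left is +y.

| Item | Pixel |
|---|---|
| Small steel dish | (342,261) |
| Jar in square base | (237,187) |
| Bottle in round base | (442,279) |
| Round cover | (342,186) |
| Square cover | (232,262) |
| Strip tube | (436,190) |
| Slide box | (175,221) |

The side view agrees.

```bash
cat > h.py <<'E'
import numpy as np, cv2
from scipy.spatial.transform import Rotation as R
from plant import bot, imaging
def ray(name,px,z):
    c=imaging.get_calibration(name); K=c['intrinsics']
    d=R.from_rotvec(c['rotation']).apply(np.linalg.solve(K,[px[0],px[1],1.])); p=c['position']
    return p+d*(z-p[2])/d[2]
def blobs(m,amin):
    cs,_=cv2.findContours(m.astype(np.uint8)*255,cv2.RETR_EXTERNAL,cv2.CHAIN_APPROX_NONE)
    return [c for c in cs if cv2.contourArea(c)>=amin]
def cen(c):
    m=cv2.moments(c); return np.array([m['m10'],m['m01']])/m['m00']
def rect(name,c,z):   # min-area rectangle on plane z: centre mm, size mm, angle
    w=np.array([ray(name,p,z)[:2]*1000 for p in c[:,0]],np.float32)
    return cv2.minAreaRect(w)
def go(x,y,z,yaw=None):
    """print shift in tool axes (total, units of 0.25 m) and turn about tool z (units of 4 deg)"""
    s=bot.observe(); r=R.from_rotvec(s['ee_rot']); X=r.as_matrix()[:,0]; yw=np.degrees(np.arctan2(X[1],X[0]))
    t=0 if yaw is None else -((yaw-yw+90)%180-90)
    r2=r*R.from_rotvec([0,0,np.radians(t)])
    d=np.array([x,y,z])-s['ee_pos']
    print('t',round(s['t'],2),'pos',s['ee_pos'].round(4),'yaw',round(yw,1),'turn units',round(t/4,2),'shift before turn',(r.inv().apply(d)/.25).round(3),'after',(r2.inv().apply(d)/.25).round(3))
E
python3 - <<'E'
from h import *
im=cv2.cvtColor(cv2.imread('pics/top0.png'),cv2.COLOR_BGR2HSV); S,V=im[...,1],im[...,2]
W=dict(sqbase=(205,155,272,218),rbase=(415,253,470,305),dish=(315,235,368,287),rcov=(318,158,366,212),sqcov=(205,238,260,290))
for k,(a,b,c,d) in W.items():
    m=np.zeros(S.shape,bool); m[b:d,a:c]=S[b:d,a:c]<70
    B=max(blobs(m,50),key=cv2.contourArea); h=cv2.convexHull(B)
    z={'sqbase':.008,'rbase':.008,'dish':.007}.get(k,.082)
    print(k,'hull cen',ray('top',cen(h),z)[:2].round(4),'rect',rect('top',h,z))
    ins=np.zeros(S.shape,np.uint8); cv2.drawContours(ins,[h],-1,1,-1); ins=cv2.erode(ins,np.ones((5,5)))>0
    if 'cov' in k:
        for q in blobs(ins&(V<165),30): print('  knob?',cen(q).round(1),cv2.contourArea(q),ray('top',cen(q),.105)[:2].round(4),rect('top',q,.108))
        for q in blobs(ins&(V>215),30): print('  white',cen(q).round(1),cv2.contourArea(q),rect('top',cv2.convexHull(q),.082))
    if 'base' in k:
        for q in blobs(ins&(V>200)&(S<60),15): print('  lid',cen(q).round(1),cv2.contourArea(q),ray('top',cen(q),.076 if k=='rbase' else .072)[:2].round(4))
im=cv2.imread('pics/top0.png')[150:310,200:480]
cv2.imwrite('pics/crop0.png',cv2.resize(im,(784,448),interpolation=cv2.INTER_CUBIC))
E
```

```text
sqbase hull cen [0.6504 0.252 ] rect ((650.6507568359375, 251.96676635742188), (97.01168060302734, 96.49537658691406), 26.366886138916016)
  lid [232.  180.5] 139.5 [0.6497 0.2539]
rbase hull cen [ 0.4456 -0.2319] rect ((445.3103942871094, -232.18812561035156), (95.44728088378906, 93.03317260742188), 0.10891394317150116)
  lid [446.3 274.5] 18.5 [ 0.449  -0.2297]
dish hull cen [4.813e-01 4.000e-04] rect ((481.2610778808594, 0.7581443786621094), (91.31465911865234, 93.3172607421875), 1.477195382118225)
rcov hull cen [0.6443 0.0078] rect ((643.8722534179688, 6.3296356201171875), (96.44352722167969, 83.20536041259766), 1.3573726415634155)
  knob? [337.7 200.1] 72.0 [0.6041 0.0151] ((607.5150146484375, 14.964258193969727), (62.936649322509766, 24.53657341003418), 79.17805480957031)
  knob? [343.6 182. ] 159.0 [0.6453 0.0029] ((644.0252075195312, 2.6582870483398438), (37.88141632080078, 26.907291412353516), 45.730133056640625)
sqcov hull cen [0.4619 0.2442] rect ((462.2510070800781, 244.18496704101562), (93.30001831054688, 88.84725189208984), 87.08206176757812)
  knob? [231.7 262.5] 210.0 [0.4605 0.2419] ((460.1396789550781, 241.5079345703125), (39.229820251464844, 32.164512634277344), 86.08268737792969)
  knob? [250.1 265.8] 37.0 [0.4544 0.2017] ((453.25665283203125, 201.5836181640625), (6.894346237182617, 70.0702133178711), 83.57585144042969)
```

View pics/crop0.png

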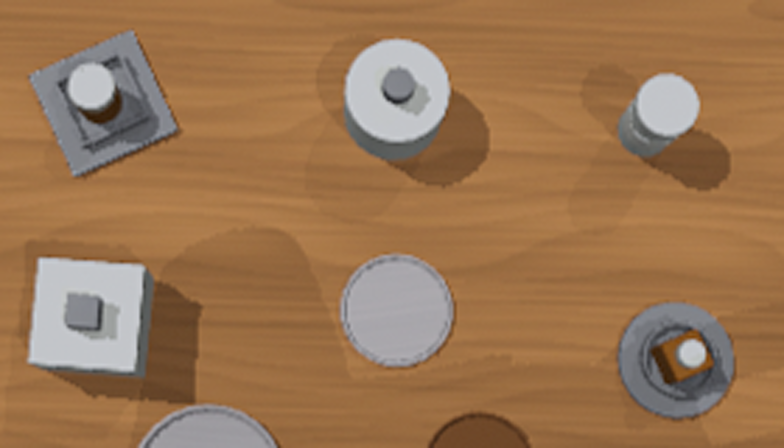

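The crop shows the covers with their knobs, the empty dish, and the bottle turned about 19° in the round base, with its cap at about (447,276). I'll go above the bottle and look with the wrist camera.

```bash
python3 - <<'E'
from h import *
go(.448,-.230,.20,20)
for n,p,z in [('cap',(447.1,275.7),.076),('rknob',(342.5,180.4),.108),('sqknob',(230,261.4),.108),('tube',(438,187.5),.101)]: print(n,ray('top',p,z).round(4))
E
```

```text
t 0.1 pos [ 0.2477 -0.5734  0.2526] yaw 23.4 turn units 0.84 shift before turn [ 1.28  -0.943  0.212] after [ 1.223 -1.016  0.212]
cap [ 0.4463 -0.2315  0.076 ]
rknob [0.6481 0.0055 0.108 ]
sqknob [0.4624 0.2453 0.108 ]
tube [ 0.6393 -0.2066  0.101 ]
```

```bash
python3 -m jog '[[0.128,-0.094,0.02,0,0,0],[0.128,-0.094,0.02,0,0,0],[0.128,-0.094,0.02,0,0,0],[0.128,-0.094,0.02,0,0,0],[0.128,-0.094,0.02,0,0,0],[0.128,-0.094,0.02,0,0,0],[0.128,-0.094,0.02,0,0,0],[0.128,-0.094,0.02,0,0,0],[0.128,-0.094,0.02,0,0,0],[0.128,-0.094,0.02,0,0,0]]' 1 40
python3 -m jog '[[0,0,0,0,0,0],[0,0,0,0,0,0],[0,0,0,0,0,0],[0,0,0,0,0,0],[0,0,0,0,0,0],[0,0,0,0,0,0],[0,0,0,0,0,0],[0,0,0,0,0,0],[0,0,0,0,0,0],[0,0,0,0,0,0]]'
python3 - <<'E'
from h import *
go(.447,-.231,.050,20)
c=imaging.get_calibration('wrist');print(c)
cv2.imwrite('pics/w1.png',imaging.read_camera('wrist')[:,:,::-1])
E
```

```text
t: 0.93
ee_pos: [0.4489, -0.2293, 0.203]
ee_rot: [-3.076, -0.636, 0.0]
ft_force: [1.4, -0.3, -0.3]
finger_gap: 0.0853
gripper_force: 0.0
t: 1.77
ee_pos: [0.4483, -0.2313, 0.2033]
ee_rot: [-3.077, -0.636, -0.0]
ft_force: [-0.8, -0.6, -0.4]
finger_gap: 0.0853
gripper_force: 0.0
t 1.77 pos [ 0.4483 -0.2313  0.2033] yaw 23.3 turn units 0.84 shift before turn [-0.004 -0.003  0.613] after [-0.005 -0.003  0.613]
{'intrinsics': array([[371.64829954,   0.        , 323.46193459],
       [  0.        , 371.64829954, 245.86129666],
       [  0.        ,   0.        ,   1.        ]]), 'position': array([ 0.51684978, -0.20172678,  0.32481591]), 'rotation': array([ 2.40837871, -1.58485543, -0.23744966])}
```

View pics/w1.png

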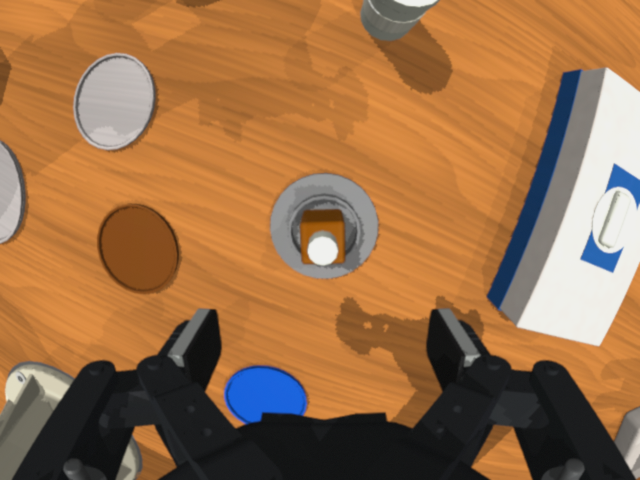

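The wrist view shows the bottle with its cap at (322,249), square to the fingers, in the round foot centred at about (324,225). I'll check those positions by casting the wrist camera's rays.

```bash
cat >> h.py <<'E'
def wray(px,z,c=None):
    c=c or imaging.get_calibration('wrist'); K=c['intrinsics']
    v=(np.array(px,float)-K[:2,2])/K[0,0]; r=np.hypot(*v); k=np.sinc(r/np.pi)
    d=R.from_rotvec(c['rotation']).apply([v[0]*k,v[1]*k,np.cos(r)]); p=c['position']
    return p+d*(z-p[2])/d[2]
E
python3 - <<'E'
from h import *
im=cv2.cvtColor(cv2.imread('pics/w1.png'),cv2.COLOR_BGR2HSV); S,V=im[...,1],im[...,2]
m=np.zeros(S.shape,bool); m[165:285,262:388]=S[165:285,262:388]<70
h=cv2.convexHull(max(blobs(m,50),key=cv2.contourArea)); w=np.array([wray(p,.008)[:2]*1000 for p in h[:,0]],np.float32)
print('rbase',cv2.minEnclosingCircle(w),cv2.fitEllipse(w))
print('cap',wray((322,249),.076))
print('edge',[wray(p,.058)[:2].round(4) for p in [(303,265),(345,263),(301,237),(343,236)]], 'dish',wray((115,102),.005),'tube?')
go(.447,-.231,.050,20)
E
```

```text
rbase ((443.41094970703125, -233.6942596435547), 47.85421371459961) ((443.34918212890625, -233.6996612548828), (94.89305877685547, 95.5301284790039), 128.49378967285156)
cap [ 0.44423017 -0.23191862  0.076     ]
edge [array([ 0.4214, -0.2258]), array([ 0.4356, -0.2547]), array([ 0.4414, -0.216 ]), array([ 0.4545, -0.2445])] dish [ 0.47901539 -0.0050367   0.005     ] tube?
t 1.82 pos [ 0.4484 -0.2312  0.2033] yaw 23.4 turn units 0.84 shift before turn [-0.005 -0.003  0.613] after [-0.005 -0.003  0.613]
```

```bash
python3 -m jog '[[-0.01,0,0.061,0,0,-0.5],[0,0,0.061,0,0,0],[0,0,0.061,0,0,0],[0,0,0.061,0,0,0],[0,0,0.061,0,0,0],[0,0,0.061,0,0,0],[0,0,0.061,0,0,0],[0,0,0.061,0,0,0],[0,0,0.061,0,0,0],[0,0,0.061,0,0,0]]'
python3 -m jog '[[0,0,0,0,0,0],[0,0,0,0,0,0],[0,0,0,0,0,0],[0,0,0,0,0,0],[0,0,0,0,0,0],[0,0,0,0,0,0],[0,0,0,0,0,0],[0,0,0,0,0,0],[0,0,0,0,0,0],[0,0,0,0,0,0]]' 0 40
python3 -c "
from h import *
go(.481,-.001,.11)"
```

```text
t: 2.65
ee_pos: [0.4463, -0.2321, 0.0501]
ee_rot: [3.065, 0.69, 0.0]
ft_force: [-0.5, -0.5, 0.8]
finger_gap: 0.0856
gripper_force: 0.0
t: 3.48
ee_pos: [0.4468, -0.2324, 0.0519]
ee_rot: [3.064, 0.689, 0.002]
ft_force: [-0.8, 1.7, 6.8]
finger_gap: 0.0335
gripper_force: 40.6
t 3.48 pos [ 0.4468 -0.2324  0.0519] yaw 25.4 turn units 0.0 shift before turn [ 0.52  -0.778 -0.233] after [ 0.52  -0.778 -0.233]
```

```bash
python3 -m jog '[[0,0,-0.06,0,0,0],[0,0,-0.06,0,0,0],[0,0,-0.06,0,0,0],[0,0,-0.06,0,0,0],[0.03,-0.04,0,0,0,0],[0.06,-0.09,0,0,0,0],[0.08,-0.12,0,0,0,0],[0.08,-0.12,0,0,0,0],[0.08,-0.12,0,0,0,0],[0.08,-0.12,0,0,0,0]]'
python3 -m jog '[[0.06,-0.09,0,0,0,0],[0.04,-0.06,0,0,0,0],[0,0,0,0,0,0],[0,0,0,0,0,0],[0,0,0,0,0,0],[0,0,0,0,0,0],[0,0,0,0,0,0],[0,0,0,0,0,0],[0,0,0,0,0,0],[0,0,0,0,0,0]]'
python3 -c "
from h import *
go(.481,-.001,.047)
cv2.imwrite('pics/w2.png',imaging.read_camera('wrist')[:,:,::-1])"
```

```text
t: 4.32
ee_pos: [0.473, -0.0483, 0.1105]
ee_rot: [-3.065, -0.689, 0.0]
ft_force: [1.1, 0.4, -1.3]
finger_gap: 0.0335
gripper_force: 40.1
t: 5.15
ee_pos: [0.4799, -0.0062, 0.1108]
ee_rot: [-3.065, -0.688, -0.0]
ft_force: [0.7, -0.5, -1.0]
finger_gap: 0.0333
gripper_force: 40.2
t 5.15 pos [ 0.4799 -0.0062  0.1108] yaw 25.3 turn units 0.0 shift before turn [ 0.013 -0.017  0.255] after [ 0.013 -0.017  0.255]
```

View pics/w2.png

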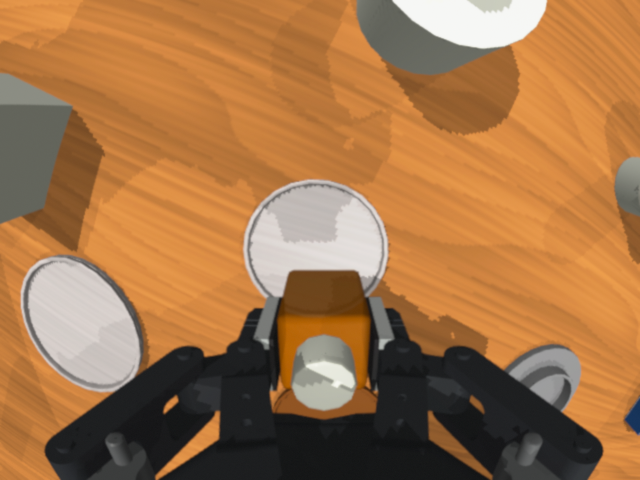

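The bottle is held upright and square, just short of the dish centre at about (316,248). I'll lower it, release it and rise.

```bash
python3 -m jog '[[0.013,-0.017,0.03,0,0,0],[0,0,0.04,0,0,0],[0,0,0.04,0,0,0],[0,0,0.04,0,0,0],[0,0,0.04,0,0,0],[0,0,0.03,0,0,0],[0,0,0.02,0,0,0],[0,0,0.015,0,0,0],[0,0,0,0,0,0],[0,0,0,0,0,0]]'
python3 -m jog '[[0,0,0,0,0,0],[0,0,0,0,0,0],[0,0,0,0,0,0],[0,0,0,0,0,0],[0,0,0,0,0,0],[0,0,0,0,0,0],[0,0,0,0,0,0],[0,0,0,0,0,0],[0,0,0,0,0,0],[0,0,0,0,0,0]]' 1
python3 -m jog '[[0,0,-0.04,0,0,0],[0,0,-0.04,0,0,0],[0,0,-0.08,0,0,0],[0,0,-0.1,0,0,0],[0,0,-0.1,0,0,0],[0,0,-0.1,0,0,0],[0,0,-0.1,0,0,0],[0,0,-0.06,0,0,0],[0,0,0,0,0,0],[0,0,0,0,0,0]]'
python3 -c "
from h import *
go(.6500,.2525,.20)
go(.6500,.2525,.05)"
```

```text
t: 6.03
ee_pos: [0.4813, -0.0006, 0.047]
ee_rot: [3.065, 0.69, 0.0]
ft_force: [-1.5, 0.4, -0.0]
finger_gap: 0.0334
gripper_force: 40.5
t: 6.87
ee_pos: [0.481, -0.0006, 0.047]
ee_rot: [-3.065, -0.69, 0.0]
ft_force: [-0.2, 0.3, 0.1]
finger_gap: 0.0856
gripper_force: 0.0
t: 7.7
ee_pos: [0.4816, -0.0006, 0.2036]
ee_rot: [3.064, 0.69, 0.005]
ft_force: [0.2, -0.5, -0.5]
finger_gap: 0.0853
gripper_force: 0.0
t 7.7 pos [ 0.4816 -0.0006  0.2036] yaw 25.4 turn units 0.0 shift before turn [ 1.042 -0.626  0.017] after [ 1.042 -0.626  0.017]
t 7.7 pos [ 0.4816 -0.0006  0.2036] yaw 25.4 turn units 0.0 shift before turn [ 1.041 -0.627  0.617] after [ 1.041 -0.627  0.617]
```

```bash
python3 -m jog '[[0.06,-0.036,0,0,0,0],[0.12,-0.072,0,0,0,0],[0.13,-0.078,0,0,0,0],[0.13,-0.078,0,0,0,0],[0.13,-0.078,0,0,0,0],[0.13,-0.078,0,0,0,0],[0.13,-0.078,0,0,0,0],[0.11,-0.066,0,0,0,0],[0.07,-0.042,0,0,0,0],[0.03,-0.02,0,0,0,0]]'
python3 -m jog '[[0,0,0,0,0,0],[0,0,0,0,0,0],[0,0,0,0,0,0],[0,0,0,0,0,0],[0,0,0,0,0,0],[0,0,0,0,0,0],[0,0,0,0,0,0],[0,0,0,0,0,0],[0,0,0,0,0,0],[0,0,0,0,0,0]]'
python3 -c "
from h import *
go(.6500,.2525,.05)
im=imaging.read_camera('wrist')[:,:,::-1]
cv2.imwrite('pics/w3.png',im)
im=cv2.cvtColor(im,cv2.COLOR_BGR2HSV); S,V=im[...,1],im[...,2]
m=np.zeros(S.shape,bool); m[140:320,230:420]=S[140:320,230:420]<70
h=cv2.convexHull(max(blobs(m,50),key=cv2.contourArea)); w=np.array([wray(p,.008)[:2]*1000 for p in h[:,0]],np.float32)
print('sqbase',cv2.minAreaRect(w))
for q in blobs(m&(V>200),50): print('lid',cen(q),cv2.contourArea(q),wray(cen(q),.072))
"
```

```text
t: 8.53
ee_pos: [0.6495, 0.2546, 0.2003]
ee_rot: [-3.064, -0.692, 0.002]
ft_force: [-0.1, 0.5, 0.5]
finger_gap: 0.0853
gripper_force: 0.0
t: 9.37
ee_pos: [0.6489, 0.2522, 0.2021]
ee_rot: [-3.065, -0.69, -0.0]
ft_force: [-0.1, -0.8, 0.2]
finger_gap: 0.0853
gripper_force: 0.0
t 9.37 pos [0.6489 0.2522 0.2021] yaw 25.4 turn units 0.0 shift before turn [0.004 0.001 0.608] after [0.004 0.001 0.608]
sqbase ((649.1607666015625, 250.825927734375), (96.18186950683594, 95.79390716552734), 26.2810115814209)
lid [322.24680888 242.4567806 ] 1945.5 [0.6484924  0.25294357 0.072     ]
```

View pics/w3.png

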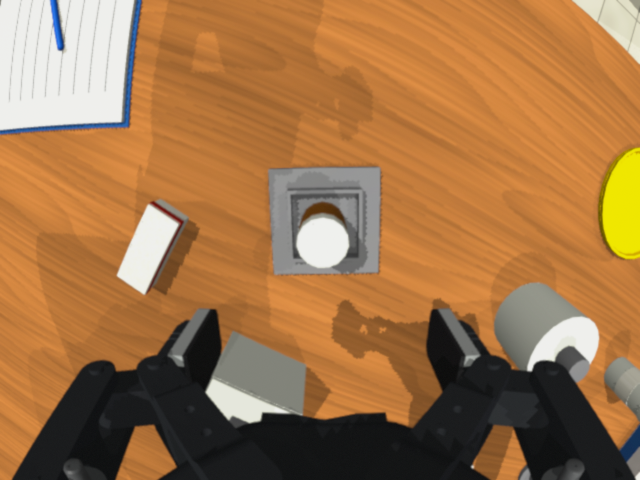

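The jar lid is at (322,242), well centred, and the square foot is parallel to the tool. I'll descend, grip and lift.

```bash
python3 -m jog '[[0,-0.002,0.061,0,0,0],[0,0,0.061,0,0,0],[0,0,0.061,0,0,0],[0,0,0.061,0,0,0],[0,0,0.061,0,0,0],[0,0,0.061,0,0,0],[0,0,0.061,0,0,0],[0,0,0.061,0,0,0],[0,0,0.061,0,0,0],[0,0,0.055,0,0,0]]'
python3 -m jog '[[0,0,0,0,0,0],[0,0,0,0,0,0],[0,0,0,0,0,0],[0,0,0,0,0,0],[0,0,0,0,0,0],[0,0,0,0,0,0],[0,0,0,0,0,0],[0,0,0,0,0,0],[0,0,0,0,0,0],[0,0,0,0,0,0]]' 0 40
python3 -m jog '[[0,0,-0.03,0,0,0],[0,0,-0.06,0,0,0],[0,0,-0.08,0,0,0],[0,0,-0.1,0,0,0],[0,0,-0.1,0,0,0],[0,0,-0.1,0,0,0],[0,0,-0.06,0,0,0],[0,0,-0.02,0,0,0],[0,0,0,0,0,0],[0,0,0,0,0,0]]'
python3 -c "
from h import *
go(.4445,-.233,.19)"
```

```text
t: 10.25
ee_pos: [0.6486, 0.2526, 0.0496]
ee_rot: [3.065, 0.69, -0.001]
ft_force: [0.3, 0.4, -0.2]
finger_gap: 0.0854
gripper_force: 0.0
t: 11.08
ee_pos: [0.6495, 0.253, 0.0522]
ee_rot: [-3.065, -0.69, -0.003]
ft_force: [-1.4, 0.0, 6.7]
finger_gap: 0.0371
gripper_force: 40.4
t: 11.92
ee_pos: [0.6483, 0.2525, 0.1883]
ee_rot: [3.065, 0.69, -0.001]
ft_force: [-0.3, 0.2, -0.6]
finger_gap: 0.0374
gripper_force: 40.1
t 11.92 pos [0.6483 0.2525 0.1883] yaw 25.4 turn units 0.0 shift before turn [-1.569  1.406 -0.006] after [-1.569  1.406 -0.006]
```

```bash
python3 -m jog '[[-0.03,0.027,0,0,0,0],[-0.06,0.054,0,0,0,0],[-0.1,0.09,0,0,0,0],[-0.1,0.09,0,0,0,0],[-0.1,0.09,0,0,0,0],[-0.1,0.09,0,0,0,0],[-0.1,0.09,0,0,0,0],[-0.1,0.09,0,0,0,0],[-0.1,0.09,0,0,0,0],[-0.1,0.09,0,0,0,0]]'
python3 -m jog '[[-0.1,0.09,0,0,0,0],[-0.1,0.09,0,0,0,0],[-0.1,0.09,0,0,0,0],[-0.1,0.09,0,0,0,0],[-0.1,0.09,0,0,0,0],[-0.09,0.08,0,0,0,0],[-0.06,0.054,0,0,0,0],[-0.03,0.02,0,0,0,0],[0,0,0,0,0,0],[0,0,0,0,0,0]]'
python3 -c "
from h import *
go(.4445,-.233,.0535)
cv2.imwrite('pics/w4.png',imaging.read_camera('wrist')[:,:,::-1])"
```

```text
t: 12.75
ee_pos: [0.5312, -0.0253, 0.1872]
ee_rot: [-3.064, -0.69, 0.004]
ft_force: [0.6, -1.5, -0.5]
finger_gap: 0.0369
gripper_force: 40.2
t: 13.58
ee_pos: [0.4438, -0.2324, 0.1878]
ee_rot: [-3.064, -0.687, 0.002]
ft_force: [-0.9, 0.1, -1.0]
finger_gap: 0.037
gripper_force: 40.2
t 13.58 pos [ 0.4438 -0.2324  0.1878] yaw 25.3 turn units 0.0 shift before turn [0.002 0.004 0.537] after [0.002 0.004 0.537]
```

View pics/w4.png

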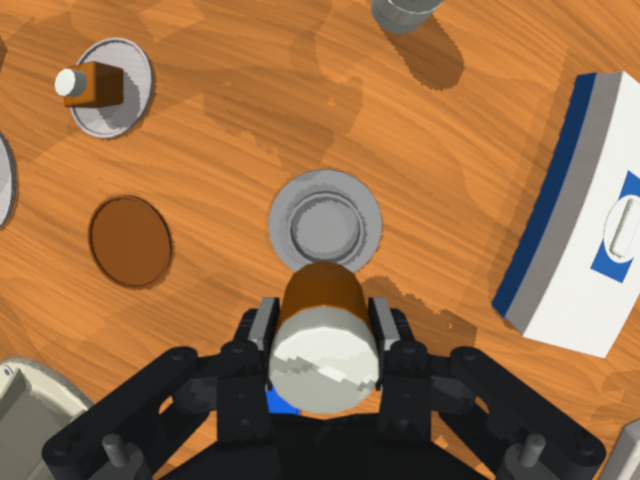

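The bottle stands in the dish and the jar lines up with the round collar at about (325,225). I'll lower it.

```bash
python3 -m jog '[[0.002,0.002,0.05,0,0,0],[0,0,0.06,0,0,0],[0,0,0.06,0,0,0],[0,0,0.06,0,0,0],[0,0,0.06,0,0,0],[0,0,0.06,0,0,0],[0,0,0.06,0,0,0],[0,0,0.06,0,0,0],[0,0,0.04,0,0,0],[0,0,0.02,0,0,0]]'
python3 -m jog '[[0,0,0.008,0,0,0],[0,0,0,0,0,0],[0,0,0,0,0,0],[0,0,0,0,0,0],[0,0,0,0,0,0],[0,0,0,0,0,0],[0,0,0,0,0,0],[0,0,0,0,0,0],[0,0,0,0,0,0],[0,0,0,0,0,0]]'
```

```text
t: 14.47
ee_pos: [0.445, -0.2317, 0.0547]
ee_rot: [-3.063, -0.692, 0.002]
ft_force: [-0.5, 0.2, -0.9]
finger_gap: 0.0371
gripper_force: 40.2
t: 15.3
ee_pos: [0.4452, -0.2331, 0.0541]
ee_rot: [3.065, 0.69, 0.0]
ft_force: [-0.6, -0.3, -1.5]
finger_gap: 0.037
gripper_force: 40.2
```

```bash
python3 -m jog '[[0,0,0.006,0,0,0],[0,0,0,0,0,0],[0,0,0,0,0,0],[0,0,0,0,0,0],[0,0,0,0,0,0],[0,0,0,0,0,0],[0,0,0,0,0,0],[0,0,0,0,0,0],[0,0,0,0,0,0],[0,0,0,0,0,0]]'
python3 -m jog '[[0,0,0,0,0,0],[0,0,0,0,0,0],[0,0,0,0,0,0],[0,0,0,0,0,0],[0,0,0,0,0,0],[0,0,0,0,0,0],[0,0,0,0,0,0],[0,0,0,0,0,0],[0,0,0,0,0,0],[0,0,0,0,0,0]]' 1
python3 -m jog '[[0,0,-0.04,0,0,0],[0,0,-0.06,0,0,0],[0,0,-0.08,0,0,0],[0,0,-0.1,0,0,0],[0,0,-0.1,0,0,0],[0,0,-0.1,0,0,0],[0,0,-0.06,0,0,0],[0,0,-0.02,0,0,0],[0,0,0,0,0,0],[0,0,0,0,0,0]]'
python3 -c "
from h import *
go(.481,-.0006,.19)
cv2.imwrite('pics/w5.png',imaging.read_camera('wrist')[:,:,::-1])"
```

```text
t: 16.13
ee_pos: [0.4452, -0.2331, 0.0525]
ee_rot: [3.065, 0.69, 0.0]
ft_force: [0.0, 0.3, -0.4]
finger_gap: 0.0376
gripper_force: 40.2
t: 16.97
ee_pos: [0.4452, -0.2331, 0.0525]
ee_rot: [-3.065, -0.69, 0.0]
ft_force: [0.1, 0.8, 0.0]
finger_gap: 0.0853
gripper_force: 0.0
t: 17.8
ee_pos: [0.4449, -0.2329, 0.1923]
ee_rot: [-3.065, -0.69, 0.0]
ft_force: [-0.5, -0.2, 0.5]
finger_gap: 0.0852
gripper_force: 0.0
t 17.8 pos [ 0.4449 -0.2329  0.1923] yaw 25.4 turn units 0.0 shift before turn [ 0.529 -0.778  0.009] after [ 0.529 -0.778  0.009]
```

View pics/w5.png

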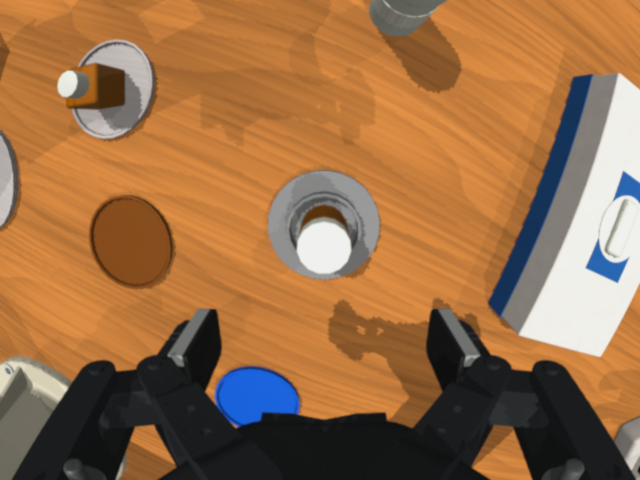

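The jar stands upright in the round collar, with its lid at (324,247). Next is the bottle.

```bash
python3 -m jog '[[0.02,-0.03,0,0,0,0],[0.05,-0.074,0,0,0,0],[0.08,-0.117,0,0,0,0],[0.08,-0.117,0,0,0,0],[0.08,-0.117,0,0,0,0],[0.08,-0.117,0,0,0,0],[0.07,-0.103,0,0,0,0],[0.05,-0.074,0,0,0,0],[0.02,-0.029,0,0,0,0],[0,0,0,0,0,0]]'
python3 -m jog '[[0,0,0.04,0,0,0],[0,0,0.065,0,0,0],[0,0,0.065,0,0,0],[0,0,0.065,0,0,0],[0,0,0.065,0,0,0],[0,0,0.065,0,0,0],[0,0,0.065,0,0,0],[0,0,0.065,0,0,0],[0,0,0.065,0,0,0],[0,0,0.02,0,0,0]]'
python3 -m jog '[[0,0,0,0,0,0],[0,0,0,0,0,0],[0,0,0,0,0,0],[0,0,0,0,0,0],[0,0,0,0,0,0],[0,0,0,0,0,0],[0,0,0,0,0,0],[0,0,0,0,0,0],[0,0,0,0,0,0],[0,0,0,0,0,0]]' 0 40
python3 -m jog '[[0,0,-0.03,0,0,0],[0,0,-0.06,0,0,0],[0,0,-0.08,0,0,0],[0,0,-0.1,0,0,0],[0,0,-0.1,0,0,0],[0,0,-0.1,0,0,0],[0,0,-0.06,0,0,0],[0,0,-0.02,0,0,0],[0,0,0,0,0,0],[0,0,0,0,0,0]]'
python3 -c "
from h import *
go(.6500,.2515,.19)"
```

```text
t: 18.68
ee_pos: [0.4812, 0.0013, 0.1917]
ee_rot: [-3.063, -0.694, 0.002]
ft_force: [-0.7, -0.7, 0.5]
finger_gap: 0.0856
gripper_force: 0.0
t: 19.52
ee_pos: [0.4796, -0.002, 0.0448]
ee_rot: [-3.065, -0.687, 0.006]
ft_force: [-0.6, -0.4, -0.7]
finger_gap: 0.0852
gripper_force: 0.0
t: 20.35
ee_pos: [0.4824, -0.0007, 0.0485]
ee_rot: [3.064, 0.69, 0.003]
ft_force: [-1.4, -1.7, 6.5]
finger_gap: 0.0334
gripper_force: 40.6
t: 21.18
ee_pos: [0.4812, -0.0005, 0.1847]
ee_rot: [-3.065, -0.69, 0.0]
ft_force: [-0.2, 0.0, -2.0]
finger_gap: 0.0336
gripper_force: 39.9
t 21.18 pos [ 0.4812 -0.0005  0.1847] yaw 25.4 turn units 0.0 shift before turn [ 1.042 -0.622 -0.021] after [ 1.042 -0.622 -0.021]
```

```bash
python3 -m jog '[[0.03,-0.018,0,0,0,0],[0.06,-0.036,0,0,0,0],[0.1,-0.06,0,0,0,0],[0.1,-0.06,0,0,0,0],[0.1,-0.06,0,0,0,0],[0.1,-0.06,0,0,0,0],[0.1,-0.06,0,0,0,0],[0.1,-0.06,0,0,0,0],[0.1,-0.06,0,0,0,0],[0.1,-0.06,0,0,0,0]]'
python3 -m jog '[[0.08,-0.048,0,0,0,0],[0.05,-0.03,0,0,0,0],[0.022,-0.01,0,0,0,0],[0,0,0,0,0,0],[0,0,0.04,0,0,0],[0,0,0.06,0,0,0],[0,0,0.06,0,0,0],[0,0,0.04,0,0,0],[0,0,0.02,0,0,0],[0,0,0,0,0,0]]'
python3 -c "
from h import *
go(.6500,.2515,.0535)
cv2.imwrite('pics/w6.png',imaging.read_camera('wrist')[:,:,::-1])"
```

```text
t: 22.02
ee_pos: [0.6254, 0.2172, 0.1829]
ee_rot: [3.065, 0.69, -0.004]
ft_force: [0.4, -1.8, -0.8]
finger_gap: 0.033
gripper_force: 39.9
t: 22.85
ee_pos: [0.6493, 0.2505, 0.1283]
ee_rot: [3.065, 0.689, -0.004]
ft_force: [-0.7, -1.2, -1.8]
finger_gap: 0.0334
gripper_force: 39.9
t 22.85 pos [0.6493 0.2505 0.1283] yaw 25.3 turn units 0.0 shift before turn [ 0.005 -0.002  0.299] after [ 0.005 -0.002  0.299]
```

View pics/w6.png

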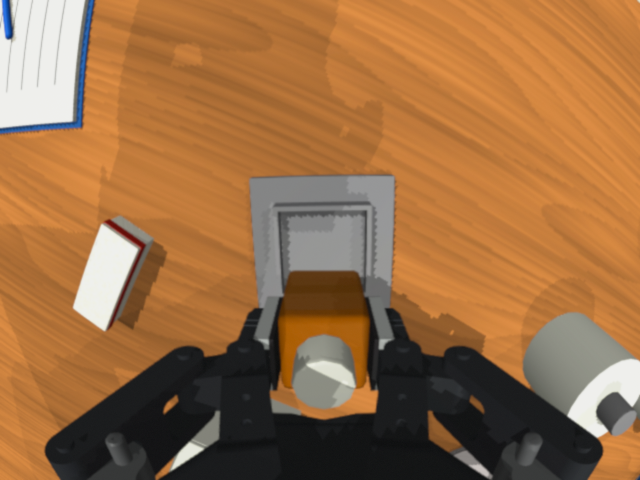

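The bottle lines up with the square collar, centred at about (323,240). I'll lower it, release it and rise.

```bash
python3 -m jog '[[0.004,-0.002,0.03,0,0,0],[0,0,0.05,0,0,0],[0,0,0.05,0,0,0],[0,0,0.05,0,0,0],[0,0,0.05,0,0,0],[0,0,0.035,0,0,0],[0,0,0.02,0,0,0],[0,0,0.012,0,0,0],[0,0,0,0,0,0],[0,0,0,0,0,0]]'
python3 -m jog '[[0,0,0,0,0,0],[0,0,0,0,0,0],[0,0,0,0,0,0],[0,0,0,0,0,0],[0,0,0,0,0,0],[0,0,0,0,0,0],[0,0,0,0,0,0],[0,0,0,0,0,0],[0,0,0,0,0,0],[0,0,0,0,0,0]]' 1
python3 -m jog '[[0,0,-0.04,0,0,0],[0,0,-0.06,0,0,0],[0,0,-0.08,0,0,0],[0,0,-0.1,0,0,0],[0,0,-0.1,0,0,0],[0,0,-0.1,0,0,0],[0,0,-0.08,0,0,0],[0,0,-0.06,0,0,0],[0,0,-0.04,0,0,0],[0,0,0,0,0,0]]'
python3 -c "
from h import *
go(.647,.0055,.22)
cv2.imwrite('pics/w7.png',imaging.read_camera('wrist')[:,:,::-1])"
```

```text
t: 23.73
ee_pos: [0.6514, 0.2525, 0.056]
ee_rot: [-3.065, -0.69, -0.001]
ft_force: [-0.1, -0.3, 0.3]
finger_gap: 0.0333
gripper_force: 39.9
t: 24.57
ee_pos: [0.6511, 0.2524, 0.0558]
ee_rot: [3.065, 0.69, -0.0]
ft_force: [0.1, 0.2, 0.4]
finger_gap: 0.0857
gripper_force: 0.0
t: 25.4
ee_pos: [0.6524, 0.2529, 0.2248]
ee_rot: [-3.064, -0.69, -0.008]
ft_force: [0.0, 0.4, -0.7]
finger_gap: 0.0854
gripper_force: 0.0
t 25.4 pos [0.6524 0.2529 0.2248] yaw 25.4 turn units 0.0 shift before turn [-0.443  0.885  0.017] after [-0.443  0.885  0.017]
```

View pics/w7.png

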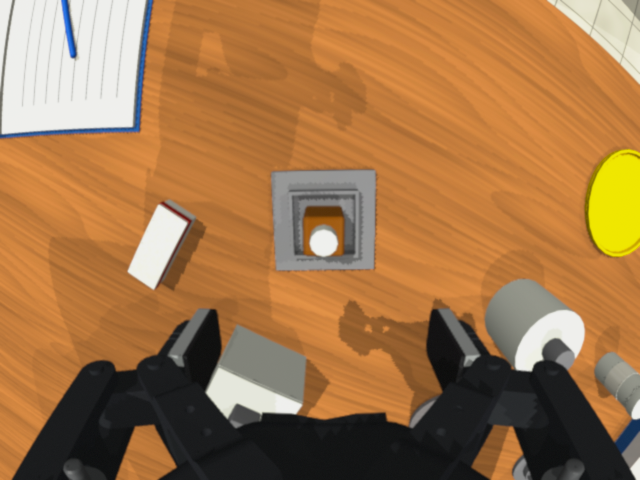

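The bottle stands upright in the square collar, with its cap at (324,242). Next is the round cover.

```bash
python3 -m jog '[[-0.02,0.04,0,0,0,0],[-0.04,0.08,0,0,0,0],[-0.06,0.12,0,0,0,0],[-0.06,0.12,0,0,0,0],[-0.06,0.12,0,0,0,0],[-0.06,0.12,0,0,0,0],[-0.06,0.12,0,0,0,0],[-0.05,0.1,0,0,0,0],[-0.03,0.06,0,0,0,0],[0,0,0,0,0,0]]'
python3 -m jog '[[0,0,0,0,0,0],[0,0,0,0,0,0],[0,0,0,0,0,0],[0,0,0,0,0,0],[0,0,0,0,0,0],[0,0,0,0,0,0],[0,0,0,0,0,0],[0,0,0,0,0,0],[0,0,0,0,0,0],[0,0,0,0,0,0]]'
python3 -c "
from h import *
go(.646,.0045,.108)
cv2.imwrite('pics/w8.png',imaging.read_camera('wrist')[:,:,::-1])"
```

```text
t: 26.28
ee_pos: [0.6447, 0.0023, 0.2192]
ee_rot: [3.065, 0.685, -0.005]
ft_force: [0.1, 0.4, 0.4]
finger_gap: 0.0857
gripper_force: 0.0
t: 27.12
ee_pos: [0.646, 0.0065, 0.2208]
ee_rot: [3.065, 0.69, 0.0]
ft_force: [-0.1, -0.4, -0.4]
finger_gap: 0.0857
gripper_force: 0.0
t 27.12 pos [0.646  0.0065 0.2208] yaw 25.4 turn units 0.0 shift before turn [-0.003  0.007  0.451] after [-0.003  0.007  0.451]
```

View pics/w8.png

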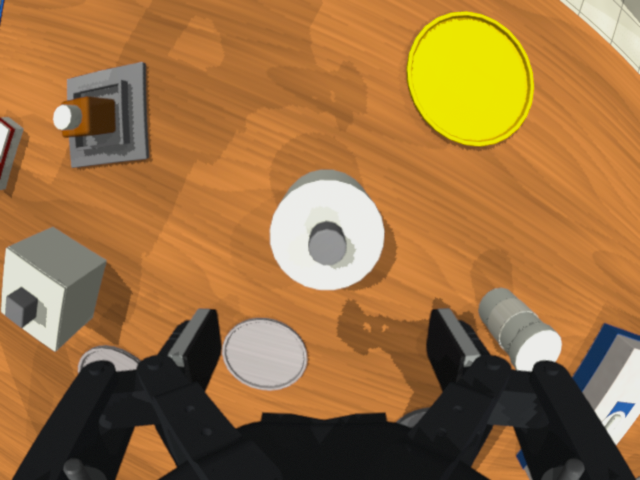

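The round knob top is at (328,244) and the cover's top disc is centred at about (327,234).

```bash
python3 -c "
from h import *
a=wray((328,244),.108);b=wray((327,234),.082);print(a,b)
go((a[0]+b[0])/2,(a[1]+b[1])/2,.108)"
```

```text
[0.65080208 0.00548075 0.108     ] [0.6503918 0.0057419 0.082    ]
t 27.17 pos [0.646  0.0065 0.2208] yaw 25.4 turn units 0.0 shift before turn [0.015 0.011 0.451] after [0.015 0.011 0.451]
```

```bash
python3 -m jog '[[0.012,0.009,0.03,0,0,0],[0,0,0.05,0,0,0],[0,0,0.055,0,0,0],[0,0,0.055,0,0,0],[0,0,0.055,0,0,0],[0,0,0.055,0,0,0],[0,0,0.055,0,0,0],[0,0,0.055,0,0,0],[0,0,0.03,0,0,0],[0,0,0.011,0,0,0]]'
python3 -m jog '[[0,0,0,0,0,0],[0,0,0,0,0,0],[0,0,0,0,0,0],[0,0,0,0,0,0],[0,0,0,0,0,0],[0,0,0,0,0,0],[0,0,0,0,0,0],[0,0,0,0,0,0],[0,0,0,0,0,0],[0,0,0,0,0,0]]' 0 60
python3 -m jog '[[0,0,-0.03,0,0,0],[0,0,-0.06,0,0,0],[0,0,-0.08,0,0,0],[0,0,-0.1,0,0,0],[0,0,-0.1,0,0,0],[0,0,-0.06,0,0,0],[0,0,-0.03,0,0,0],[0,0,0,0,0,0],[0,0,0,0,0,0],[0,0,0,0,0,0]]'
python3 -c "
from h import *
go(.4448,-.233,.22)"
```

```text
t: 28.0
ee_pos: [0.6487, 0.0057, 0.106]
ee_rot: [-3.064, -0.69, 0.004]
ft_force: [-0.7, 0.8, 0.2]
finger_gap: 0.0854
gripper_force: 0.0
t: 28.83
ee_pos: [0.65, 0.0058, 0.109]
ee_rot: [3.065, 0.69, 0.002]
ft_force: [-1.5, 1.0, 7.1]
finger_gap: 0.024
gripper_force: 58.8
t: 29.67
ee_pos: [0.6488, 0.0057, 0.2216]
ee_rot: [-3.065, -0.69, 0.003]
ft_force: [-0.2, -0.3, -1.0]
finger_gap: 0.024
gripper_force: 58.9
t 29.67 pos [0.6488 0.0057 0.2216] yaw 25.4 turn units 0.0 shift before turn [-1.146  0.513  0.008] after [-1.146  0.513  0.008]
```

```bash
python3 -m jog '[[-0.03,0.013,0,0,0,0],[-0.06,0.027,0,0,0,0],[-0.09,0.04,0,0,0,0],[-0.1,0.045,0,0,0,0],[-0.1,0.045,0,0,0,0],[-0.1,0.045,0,0,0,0],[-0.1,0.045,0,0,0,0],[-0.1,0.045,0,0,0,0],[-0.1,0.045,0,0,0,0],[-0.1,0.045,0,0,0,0]]'
python3 -m jog '[[-0.1,0.045,0,0,0,0],[-0.08,0.036,0,0,0,0],[-0.056,0.025,0,0,0,0],[-0.03,0.012,0,0,0,0],[0,0,0,0,0,0],[0,0,0,0,0,0],[0,0,0,0,0,0],[0,0,0,0,0,0],[0,0,0,0,0,0],[0,0,0,0,0,0]]'
python3 -c "
from h import *
go(.4448,-.233,.117)
cv2.imwrite('pics/w9.png',imaging.read_camera('wrist')[:,:,::-1])"
```

```text
t: 30.5
ee_pos: [0.4905, -0.179, 0.2224]
ee_rot: [-3.065, -0.689, 0.002]
ft_force: [0.3, -0.6, -0.2]
finger_gap: 0.0242
gripper_force: 58.9
t: 31.33
ee_pos: [0.446, -0.2324, 0.223]
ee_rot: [-3.065, -0.691, 0.0]
ft_force: [0.0, 0.8, -0.7]
finger_gap: 0.0239
gripper_force: 58.9
t 31.33 pos [ 0.446  -0.2324  0.223 ] yaw 25.4 turn units 0.0 shift before turn [-0.006  0.     0.424] after [-0.006  0.     0.424]
```

View pics/w9.png

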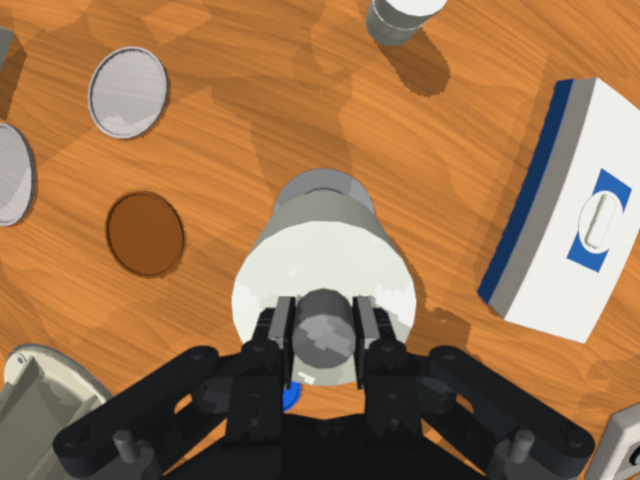

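The cover hangs level and is centred over the round foot (both at about x=323). I'll lower it.

```bash
python3 -m jog '[[-0.005,0,0.03,0,0,0],[0,0,0.05,0,0,0],[0,0,0.05,0,0,0],[0,0,0.05,0,0,0],[0,0,0.05,0,0,0],[0,0,0.05,0,0,0],[0,0,0.05,0,0,0],[0,0,0.045,0,0,0],[0,0,0.03,0,0,0],[0,0,0.015,0,0,0]]'
python3 -m jog '[[0,0,0,0,0,0],[0,0,0,0,0,0],[0,0,0,0,0,0],[0,0,0,0,0,0],[0,0,0,0,0,0],[0,0,0,0,0,0],[0,0,0,0,0,0],[0,0,0,0,0,0],[0,0,0,0,0,0],[0,0,0,0,0,0]]'
```

```text
t: 32.22
ee_pos: [0.4438, -0.233, 0.1168]
ee_rot: [-3.064, -0.69, 0.002]
ft_force: [-13.7, 6.3, 47.2]
finger_gap: 0.0238
gripper_force: 64.7
t: 33.05
ee_pos: [0.4445, -0.2334, 0.1181]
ee_rot: [3.065, 0.69, 0.0]
ft_force: [0.5, 0.6, -0.0]
finger_gap: 0.0238
gripper_force: 58.9
```

```bash
python3 -m jog '[[0,0,0,0,0,0],[0,0,0,0,0,0],[0,0,0,0,0,0],[0,0,0,0,0,0],[0,0,0,0,0,0],[0,0,0,0,0,0],[0,0,0,0,0,0],[0,0,0,0,0,0],[0,0,0,0,0,0],[0,0,0,0,0,0]]' 1
python3 -m jog '[[0,0,-0.04,0,0,0],[0,0,-0.06,0,0,1],[0,0,-0.08,0,0,1],[0,0,-0.1,0,0,1],[0,0,-0.08,0,0,1],[0,0,-0.04,0,0,1],[0,0,-0.02,0,0,1],[0,0,0,0,0,1],[0,0,0,0,0,0],[0,0,0,0,0,0]]'
python3 -c "
from h import *
go(.4615,.2435,.22)
im=imaging.read_camera('wrist')[:,:,::-1]
cv2.imwrite('pics/w10.png',im)
im=cv2.cvtColor(im,cv2.COLOR_BGR2HSV);m=(im[...,1]<50)&(im[...,2]>200);m[:,:200]=0;m[:,440:]=0;m[:150]=0;m[330:]=0
for q in blobs(m,500):
  h=cv2.convexHull(q); print(cen(h),cv2.minEnclosingCircle(h),wray(cen(h),.09))"
```

```text
t: 33.88
ee_pos: [0.4445, -0.2334, 0.118]
ee_rot: [-3.065, -0.69, 0.0]
ft_force: [0.3, -0.0, 0.1]
finger_gap: 0.0856
gripper_force: 0.0
t: 34.72
ee_pos: [0.4445, -0.2334, 0.2236]
ee_rot: [3.141, -0.069, 0.001]
ft_force: [-0.5, -0.2, 0.4]
finger_gap: 0.0854
gripper_force: 0.0
t 34.72 pos [ 0.4445 -0.2334  0.2236] yaw -2.5 turn units 0.0 shift before turn [-0.016 -1.909  0.014] after [-0.016 -1.909  0.014]
[323.76348966 240.77878635] ((324.1174011230469, 240.5), 57.90214920043945) [ 0.44465396 -0.23371494  0.09      ]
```

```bash
python3 -m jog '[[0,-0.04,0,0,0,0],[0,-0.08,0,0,0,0],[0,-0.12,0,0,0,0],[0,-0.13,0,0,0,0],[0,-0.13,0,0,0,0],[0,-0.13,0,0,0,0],[0,-0.13,0,0,0,0],[0,-0.13,0,0,0,0],[0,-0.13,0,0,0,0],[0,-0.13,0,0,0,0]]'
python3 -m jog '[[-0.016,-0.13,0,0,0,0],[0,-0.13,0,0,0,0],[0,-0.13,0,0,0,0],[0,-0.13,0,0,0,0],[0,-0.11,0,0,0,0],[0,-0.08,0,0,0,0],[0,-0.04,0,0,0,0],[0,-0.01,0,0,0,0],[0,0,0,0,0,0],[0,0,0,0,0,0]]'
python3 -c "
from h import *
go(.4615,.2435,.108)
cv2.imwrite('pics/w11.png',imaging.read_camera('wrist')[:,:,::-1])"
```

```text
t: 35.6
ee_pos: [0.457, 0.0559, 0.2229]
ee_rot: [-3.141, 0.07, 0.001]
ft_force: [0.8, -0.3, -0.4]
finger_gap: 0.0853
gripper_force: 0.0
t: 36.43
ee_pos: [0.4621, 0.2429, 0.2228]
ee_rot: [3.14, -0.072, -0.001]
ft_force: [0.4, 0.2, -0.2]
finger_gap: 0.0853
gripper_force: 0.0
t 36.43 pos [0.4621 0.2429 0.2228] yaw -2.6 turn units 0.0 shift before turn [-0.002 -0.003  0.459] after [-0.002 -0.003  0.459]
```

View pics/w11.png

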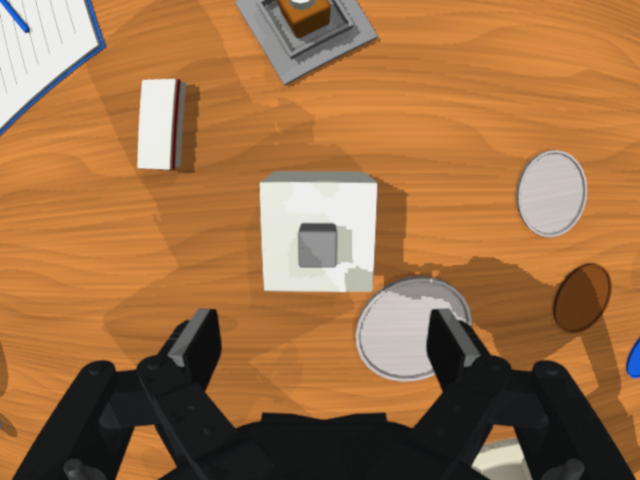

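The square knob top is at (318,249) and the cover top's corners are at about (260,182), (377,182), (373,291) and (265,291). It is parallel to the tool.

```bash
python3 -c "
from h import *
a=wray((318,249),.108);b=np.mean([wray(p,.082) for p in [(260,182),(377,182),(373,291),(265,291)]],0);print(a,b)
print([wray(p,.082)[:2].round(4) for p in [(260,182),(377,182),(373,291),(265,291)]])
go((a[0]+b[0])/2,(a[1]+b[1])/2,.108)"
```

```text
[0.46224803 0.24611569 0.108     ] [0.46193973 0.24602869 0.082     ]
[array([0.5061, 0.2858]), array([0.5021, 0.2024]), array([0.4179, 0.2061]), array([0.4217, 0.2899])]
t 36.48 pos [0.4623 0.2427 0.2229] yaw -2.7 turn units 0.0 shift before turn [-0.001 -0.014  0.46 ] after [-0.001 -0.014  0.46 ]
```

```bash
python3 -m jog '[[0,-0.011,0.03,0,0,0],[0,0,0.05,0,0,0],[0,0,0.055,0,0,0],[0,0,0.055,0,0,0],[0,0,0.055,0,0,0],[0,0,0.055,0,0,0],[0,0,0.055,0,0,0],[0,0,0.055,0,0,0],[0,0,0.03,0,0,0],[0,0,0.015,0,0,0]]'
python3 -m jog '[[0,0,0,0,0,0],[0,0,0,0,0,0],[0,0,0,0,0,0],[0,0,0,0,0,0],[0,0,0,0,0,0],[0,0,0,0,0,0],[0,0,0,0,0,0],[0,0,0,0,0,0],[0,0,0,0,0,0],[0,0,0,0,0,0]]' 0 60
python3 -m jog '[[0,0,-0.03,0,0,0],[0,0,-0.06,0,0,0],[0,0,-0.08,0,0,-0.8],[0,0,-0.1,0,0,-0.9],[0,0,-0.1,0,0,-0.9],[0,0,-0.06,0,0,-0.9],[0,0,-0.03,0,0,-0.9],[0,0,0,0,0,-0.9],[0,0,0,0,0,-0.9],[0,0,0,0,0,-0.9]]'
python3 -c "
from h import *
go(.650,.2515,.22,26.3)"
```

```text
t: 37.32
ee_pos: [0.462, 0.2456, 0.108]
ee_rot: [3.14, -0.074, -0.003]
ft_force: [0.7, -0.7, 0.1]
finger_gap: 0.0852
gripper_force: 0.0
t: 38.15
ee_pos: [0.463, 0.2469, 0.11]
ee_rot: [-3.14, 0.072, -0.002]
ft_force: [-0.6, 0.1, 6.7]
finger_gap: 0.0245
gripper_force: 59.3
t: 38.98
ee_pos: [0.4624, 0.2464, 0.2248]
ee_rot: [3.061, 0.705, 0.0]
ft_force: [0.0, -0.7, -2.0]
finger_gap: 0.0249
gripper_force: 59.5
t 38.98 pos [0.4624 0.2464 0.2248] yaw 25.9 turn units -0.09 shift before turn [0.684 0.31  0.02 ] after [0.682 0.314 0.02 ]
```

```bash
python3 -m jog '[[0.03,0.014,0,0,0,0],[0.06,0.027,0,0,0,0],[0.09,0.041,0,0,0,0],[0.1,0.045,0,0,0,0],[0.1,0.045,0,0,0,0],[0.1,0.045,0,0,0,0],[0.1,0.045,0,0,0,0],[0.07,0.032,0,0,0,0],[0.034,0.016,0,0,0,0],[0,0,0,0,0,0]]'
python3 -m jog '[[0,0,0,0,0,0],[0,0,0,0,0,0],[0,0,0,0,0,0],[0,0,0,0,0,0],[0,0,0,0,0,0],[0,0,0,0,0,0],[0,0,0,0,0,0],[0,0,0,0,0,0],[0,0,0,0,0,0],[0,0,0,0,0,0]]'
python3 -c "
from h import *
go(.650,.2515,.118,26.3)
cv2.imwrite('pics/w12.png',imaging.read_camera('wrist')[:,:,::-1])"
```

```text
t: 39.82
ee_pos: [0.652, 0.2507, 0.2238]
ee_rot: [3.063, 0.697, 0.0]
ft_force: [-0.5, -0.6, -1.1]
finger_gap: 0.0246
gripper_force: 59.5
t: 40.65
ee_pos: [0.6503, 0.251, 0.2242]
ee_rot: [3.063, 0.7, -0.0]
ft_force: [-0.1, -1.0, -1.4]
finger_gap: 0.0247
gripper_force: 59.5
t 40.65 pos [0.6503 0.251  0.2242] yaw 25.8 turn units -0.13 shift before turn [-0.    -0.002  0.425] after [-0.    -0.002  0.425]
```

View pics/w12.png

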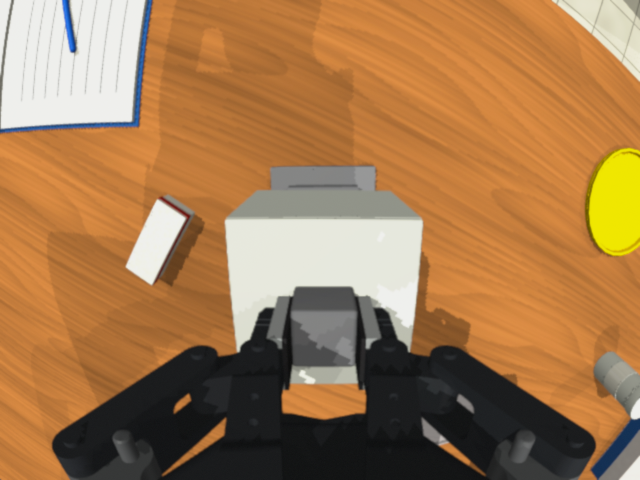

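The square cover is level, aligned and centred over the square foot. I'll lower it, slowing at the end.

```bash
python3 -m jog '[[0,-0.002,0.03,0,0,0],[0,0,0.05,0,0,0],[0,0,0.05,0,0,0],[0,0,0.05,0,0,0],[0,0,0.05,0,0,0],[0,0,0.05,0,0,0],[0,0,0.05,0,0,0],[0,0,0.03,0,0,0],[0,0,0.01,0,0,0],[0,0,0.01,0,0,0]]'
python3 -m jog '[[0,0,0.008,0,0,0],[0,0,0.008,0,0,0],[0,0,0.008,0,0,0],[0,0,0.008,0,0,0],[0,0,0.008,0,0,0],[0,0,0.005,0,0,0],[0,0,0,0,0,0],[0,0,0,0,0,0],[0,0,0,0,0,0],[0,0,0,0,0,0]]'
```

```text
t: 41.53
ee_pos: [0.65, 0.2515, 0.1287]
ee_rot: [3.062, 0.7, -0.001]
ft_force: [-0.4, -0.7, -0.7]
finger_gap: 0.0249
gripper_force: 59.5
t: 42.37
ee_pos: [0.6502, 0.2516, 0.1182]
ee_rot: [-3.062, -0.7, -0.0]
ft_force: [-0.7, 0.8, 0.6]
finger_gap: 0.025
gripper_force: 59.6
```

```bash
python3 -m jog '[[0,0,0,0,0,0],[0,0,0,0,0,0],[0,0,0,0,0,0],[0,0,0,0,0,0],[0,0,0,0,0,0],[0,0,0,0,0,0],[0,0,0,0,0,0],[0,0,0,0,0,0],[0,0,0,0,0,0],[0,0,0,0,0,0]]' 1
python3 -m jog '[[0,0,-0.04,0,0,0],[0,0,-0.06,0,0,0],[0,0,-0.1,0,0,0],[0,0,-0.12,0,0,0],[0,0,-0.12,0,0,0],[0,0,-0.12,0,0,0],[0,0,-0.08,0,0,0],[0,0,-0.04,0,0,0],[0,0,0,0,0,0],[0,0,0,0,0,0]]'
python3 -c "
from h import *
s=imaging.read_camera('side')[:,:,::-1]; t=imaging.read_camera('top')[:,:,::-1]
a=cv2.resize(s[150:400,160:480],(800,600)); cv2.imwrite('pics/s13.png',a); cv2.imwrite('pics/w13.png',imaging.read_camera('wrist')[:,:,::-1])"
```

```text
t: 43.2
ee_pos: [0.6501, 0.2515, 0.118]
ee_rot: [-3.063, -0.7, -0.0]
ft_force: [-0.7, -0.9, -0.6]
finger_gap: 0.0851
gripper_force: 0.0
t: 44.03
ee_pos: [0.6499, 0.2514, 0.2878]
ee_rot: [-3.062, -0.7, -0.0]
ft_force: [-0.5, -0.2, -0.9]
finger_gap: 0.0853
gripper_force: 0.0
```

View pics/s13.png

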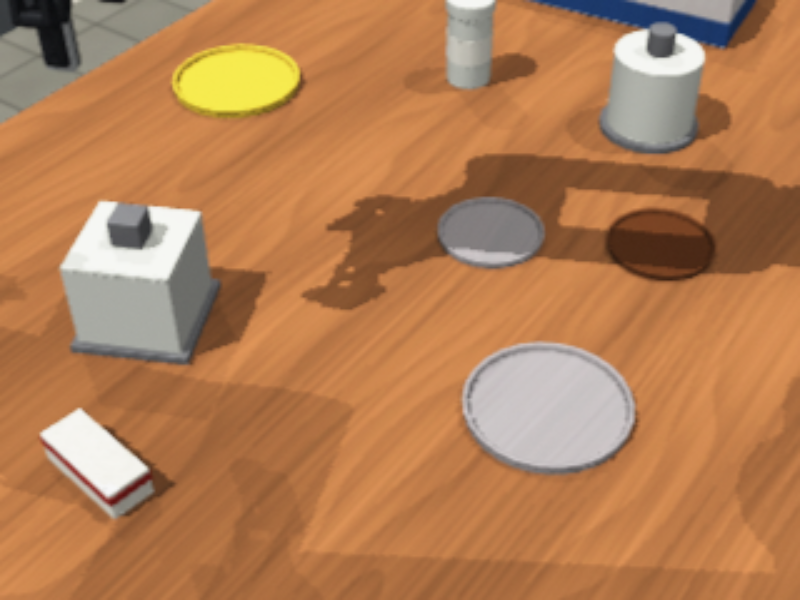

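Both covers sit level and fully down on their feet: the square one at (140,280) and the round one at (652,95) in the crop. The strip tube and slide box have not been disturbed.

```bash
python3 -c "
from plant import order
print(order.job_done())"
```

```text
the job is handed in; nothing more can be done
None
```

The job is handed in at about 44 s: the jar is in the round carrier and the bottle in the square one, both matching covers look fully down on their feet in the last side view, and the strip tube and slide box were left alone; no verdict was returned.

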